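Turn the coin carousel to the red tub

ROBOT

A 6-joint arm with a two-finger parallel gripper is mounted at the origin on the work surface. World frame = base frame: x ahead of the robot, y to its left, z up, the work surface at z = 0. Lengths are in m, angles in rad, forces in N, time in s.
With the tool pointing down it reaches from about 0.25 to 0.85 m from the base axis. Payload 12.5 kg.
Tool frame: the origin (TCP) lies midway between the tips of the shut fingers; the grasp point (between the pads) lies 19 mm behind it; z points along the fingers, y is the direction in which the jaws open and shut (so a half turn about z gives the same grasp; the last joint's range is limited). The gripper opens to 93 mm and grips with 3 to 60 N. Pads are 15 mm wide; open, the fingers measure 128 mm over their backs; the gripper's body (75 mm by 188 mm) begins 65 mm behind the grasp point.
Start: joints at [1.245, 0.351, 1.652, -0, 1.139, -0.085], TCP at [0.131, 0.534, 0.219] pointing down, gripper open.
Joint ranges: [-2.75, 2.75], [-0.79, 2.1], [0.01, 2.65], [-1.57, 4.71], [0.07, 3.14], [-2.87, 2.87]. Speed limits (rad/s): [2.22, 2.22, 2.79, 3.14, 3.14, 3.14].

INTERFACE

Orientations are given as a unit quaternion [w, x, y, z].
In Python, from station import env gives the robot as it stands. Calls block until the motion is done:
- env.move_to(position, orientation): joint-space move of the TCP to a pose.
- env.move_straight(position, attitude=None, vel=0.15): straight line of the TCP; attitude=None keeps the orientation; vel is the mean speed in m/s.
- env.move_j(angles): joint-space move.
- env.gripper_open() and env.close(): open the fingers fully, or close them until they stop; the grip force is fixed at half the most.
- env.sleep(seconds).
- env.inverse_kinematics(position, orientation): joint angles nearest the present ones, or None.
- env.read_state(): the state.
- env.capture(name): name is "side" or "top" or "wrist"; returns a dict with "image" (420x560x3 uint8, red, green, blue), "K" (3x3 intrinsics, pixels), "extrinsics" (4x4, takes a point from world to camera coordinates). Camera axes: x right, y up, looking along -z (the intrinsics and any distortion apply to the point x, -y, -z); pixel columns grow to the right and rows downward; lengths in m; the calibration is good to about 2 mm. A picture is of the moment at which its call begins. There is no depth.
A pose or a line that the arm cannot do raises env.IKError and nothing moves.
- env.hand_in(): hands the job in, once; it reports no verdict.
The state is a dict: "t": time; "joint_pos": joint angles; "qvel": joint speeds; "joint_torque": joint torques, N m; "ee_pos": TCP position; "ee_rot": TCP orientation; "ft_force": force on the tool from outside, world axes, zero at the start; "moment": the same for the moment, N m; "finger_gap": finger opening in m.
Only numpy, scipy, OpenCV 4.12 (cv2) and the standard library are available. Lean on these libraries where they do the work, as an engineer would, in place of code of your own. Each camera call takes 0.05 s, during which the arm holds its last target. There are 200 camera calls.

TASK

Turn the coin carousel by pushing gently with the fingertips against the brass posts at its rim until the red tub is at the front, centred on the line of the brass pointer, then let go and leave it at rest. Do not grip or lift anything: all four tubs stay seated, and the bell, coin tray and cash box stay where they are.

Things in the scene. Friction and masses are not known exactly. Their poses are not given: they have to be found in the camera images.
- stand: Fixed black stand of the coin carousel, on a dark oak shelf whose top is 130 mm above the work surface. Origin on the carousel's axis, at the stand's underside; z up. Its -x axis is the carousel's front, roughly towards the robot (heading varies by 0.45 rad either way). A brass pointer, 28 mm wide and 14 mm high, lies along the front and sticks out from under the disc.
- carousel: The turning white disc, 240 mm across and 12 mm thick; origin on the axis at its underside, 20 mm above the stand's origin; z up. It turns with the disc: the four tub seats lie along its own +x, +y, -x and -y axes, which tub in which varies. It turns freely either way (stops are two turns off); friction of 0.15 N m (1.5 N at a post) stops it at once when no longer pushed.
- pointer_tip (a point): Tip of the brass pointer, 180 mm in front of the carousel's axis, 14 mm above the shelf. The shelf reaches from x = 330 to 830 mm and 580 mm to either side.
- axis (a point): On the carousel's axis, level with the disc's top (162 mm above the work surface). In the middle of the disc is a steel knob 32 mm wide, 22 mm high. Tubs and their seat walls (6 mm high) reach to 91 mm from the axis.
- post (a point): Half-way up one of four upright round brass posts on the disc, 12 mm thick, 40 mm high (foot on the disc's top), 108 mm from the axis, 90 degrees apart: one half-way (45 degrees) between each two neighbouring tub seats. They turn with the disc; all four are alike.
- tub_red_mid (a point): Centre (half-way up) of the red plastic coin tub: round, 48 mm across, 40 mm tall plus a few brass coins on top (45 mm in all), loose, about 0.2 kg. Sits in a shallow seat on the disc: this point is then 62 mm from the carousel's axis and 182 mm above the work surface (world z 0.182). Which of the four seats it has differs from start to start.
- tub_green_mid (a point): Centre of the green coin tub, same size and seating as the red one.
- tub_blue_mid (a point): Centre of the blue coin tub, same size and seating as the red one.
- tub_grey_mid (a point): Centre of the grey coin tub, same size and seating as the red one.
- bell: Pewter counter bell, 84 mm across, 60 mm high, loose on the shelf; origin at the centre of its underside.
- coin_tray: Green plastic coin tray, 200 x 110 x 28 mm, loose on the shelf; origin at the centre of its underside.
- cash_box: Dark steel cash box, 204 x 154 x 90 mm (with handle), 3 kg, on the shelf; origin at the centre of its underside.

How it is judged:
By the outcome, as a careful person would: the job done as asked, in the order asked, and still so for the second after the job is handed in, with the robot touching nothing.
It also fails if it takes over 45 s, if anything falls off the work surface, if the arm or the gripper's body presses on something with over 40 N, if the wrist force passes 120 N, or if a joint passes its speed limit or range.

## Working session

There is one attempt and no reset: what is moved stays moved. The work goes in short steps, each a Python script; the robot and the scene stay as the last script left them, time stands still between calls to the robot, and variables do not carry over. Pictures are saved under pics/ and viewed, about 8 in all and at most 12, crops included, and the job is handed in when it is done.

```bash
mkdir -p pics; ls
python3 - <<'E'
from station import env
import cv2
for n in("top","side"):
    d=env.capture(n); cv2.imwrite(f"pics/{n}0.png",d["image"][:,:,::-1]); print(n,d["K"].tolist(),d["extrinsics"].round(4).tolist(),[k for k in d])
s=env.read_state();print(s)
E
```

```text
pics
top [[537.5856848418927, 0.0, 288.05857568967974], [0.0, 537.5856848418927, 209.82228405761717], [0.0, 0.0, 1.0]] [[-0.0069, -1.0, 0.0023, 0.0027], [0.9935, -0.0066, 0.1139, -0.5692], [-0.1138, 0.0031, 0.9935, -1.5542], [0.0, 0.0, 0.0, 1.0]] ['image', 'K', 'extrinsics']
side [[465.8313600095322, 0.0, 278.87045602395614], [0.0, 465.8313600095322, 206.8380270641118], [0.0, 0.0, 1.0]] [[-0.9784, -0.2062, -0.013, 0.5344], [0.1416, -0.7149, 0.6847, -0.1882], [-0.1504, 0.6681, 0.7287, -1.15], [0.0, 0.0, 0.0, 1.0]] ['image', 'K', 'extrinsics']
{'t': 0.1, 'joint_pos': array([ 1.24540032e+00,  3.51119373e-01,  1.65233829e+00, -7.50798811e-06,
        1.13910562e+00, -8.45872973e-02]), 'qvel': array([ 1.01917204e-04, -1.18293846e-03, -3.65155545e-03, -1.33529098e-03,
       -1.15480974e-03,  7.13036305e-05]), 'joint_torque': array([ 1.20290330e-03, -4.98031390e+01, -2.85704291e+01,  6.99126511e-02,
        2.39164580e-02, -2.54906615e-05]), 'ee_pos': array([0.13104247, 0.53385217, 0.21819805]), 'ee_rot': array([-9.54534212e-05,  1.20112071e-01,  9.92760220e-01, -4.75850868e-04]), 'ft_force': array([0.32832419, 0.84231426, 0.61317784]), 'moment': array([ 0.02315164, -0.03343473, -0.02860623]), 'finger_gap': 0.09265310456288224}
```

View pics/top0.png

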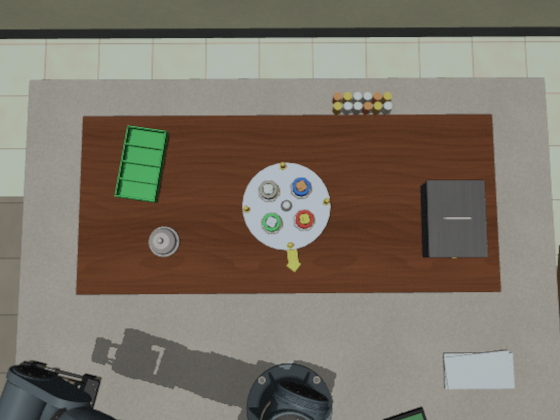

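View pics/side0.png

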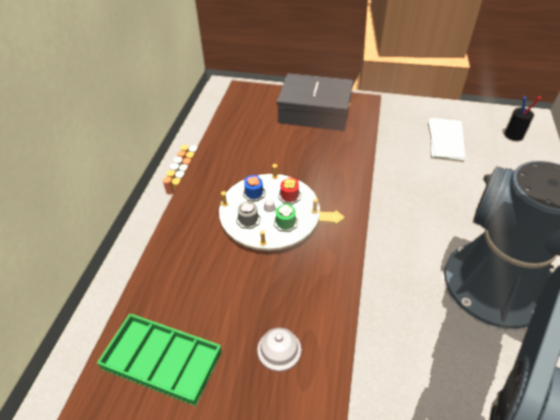

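The top view shows the disc at about (286,206), red tub at (305,219), pointer tip at (293,272), and posts at (283,165), (327,201), (291,245) and (247,209). Red has to go about 50° clockwise, and the front post is the easiest to push.

```bash
cat > h.py <<'E'
import numpy as np, cv2
from station import env
def ray(d,uv,z):
    R=d["extrinsics"][:3,:3];t=d["extrinsics"][:3,3];K=d["K"]
    c=-R.T@t; x=(uv[0]-K[0,2])/K[0,0]; y=(uv[1]-K[1,2])/K[1,1]
    r=R.T@np.array([x,-y,-1]); return c+r*(z-c[2])/r[2]
def px(d,p):
    q=d["extrinsics"][:3,:3]@p+d["extrinsics"][:3,3]; K=d["K"]
    return np.array([K[0,2]-K[0,0]*q[0]/q[2],K[1,2]+K[1,1]*q[1]/q[2]])
def blobs(m,amin,amax=1e9):
    n,l,s,c=cv2.connectedComponentsWithStats(m.astype(np.uint8),connectivity=8)
    return [(c[i],int(s[i,4]),l==i) for i in range(1,n) if amin<=s[i,4]<=amax]
ang=lambda p,a:np.degrees(np.arctan2(p[1]-a[1],p[0]-a[0]))
def hsv(d): return [c.astype(int) for c in cv2.split(cv2.cvtColor(d["image"],cv2.COLOR_RGB2HSV))]
def top(guess=np.array([.565,0.,.162])):
    """axis, pointer angle, red angle, posts from the top camera"""
    d=env.capture("top"); H,S,V=hsv(d)
    white=(S<60)&(V>150); v,u=np.mgrid[:420,:560]
    g=px(d,guess); near=np.hypot(u-g[0],v-g[1])
    b=max(blobs(white&(near<60),200),key=lambda b:b[1])
    cs,_=cv2.findContours(b[2].astype(np.uint8),0,1); hull=cv2.convexHull(max(cs,key=cv2.contourArea))
    e=cv2.fitEllipse(hull); a=ray(d,e[0],.162)
    print("axis",a.round(4),"diam mm",[round(x/537.6*(1.5642-.162)*1000) for x in e[1]])
    ys=blobs((H>18)&(H<35)&(S>110)&(V>70)&(near<90),3)
    pt=max(ys,key=lambda b:b[1]); P=ray(d,pt[0],.144)
    print("pointer centroid",P.round(4),"r",np.hypot(*(P-a)[:2]).round(4),"area",pt[1],"ang",ang(P,a).round(2))
    for b in ys:
        q=ray(d,b[0],.19); r=np.hypot(*(q-a)[:2])
        print(" yellow",b[0].round(1),b[1],"r",r.round(4),"ang",ang(q,a).round(2))
    for nm,h in(("red",(H<6)|(H>174)),("green",(H>60)&(H<85)),("blue",(H>100)&(H<125))):
        m=h&(S>110)&(V>60)&(near<40)
        if m.sum()<10: continue
        c,_=cv2.minEnclosingCircle(np.argwhere(m)[:,::-1].astype(np.float32).reshape(-1,1,2)); 
        q=ray(d,c,.195); print(nm,q.round(4),"r",np.hypot(*(q-a)[:2]).round(4),"ang",ang(q,a).round(2))
    return a,d
E
python3 -c "from h import *; top()"
```

```text
axis [0.5652 0.0048 0.162 ] diam mm [226, 228]
pointer centroid [ 0.4193 -0.0122  0.144 ] r 0.1469 area 222 ang -173.36
 yellow [282.1 165.1] 27 r 0.1071 ang 5.11
 yellow [326.  201.5] 24 r 0.107 ang -85.88
 yellow [246.1 209. ] 24 r 0.1065 ang 95.99
 yellow [304.2 218.3] 91 r 0.0606 ang -127.55
 yellow [290. 245.] 21 r 0.1079 ang -174.71
 yellow [292.6 260. ] 222 r 0.1478 ang -173.59
red [ 0.526  -0.0437  0.195 ] r 0.0624 ang -128.99
green [0.518  0.0446 0.195 ] r 0.0618 ang 139.9
blue [ 0.6128 -0.0355  0.195 ] r 0.0624 ang -40.27
```

```bash
cat >> h.py <<'E'
from scipy.spatial.transform import Rotation as Ro
A=np.array([.5652,.0048])
def pose(deg,z,r=.113,flip=1,d=0):
    th=np.radians(deg); ra=np.array([np.cos(th),np.sin(th),0]); y=flip*np.array([-ra[1],ra[0],0]); zz=np.array([0,0,-1.])
    q=Ro.from_matrix(np.c_[np.cross(y,zz),y,zz]).as_quat()[[3,0,1,2]]
    return np.r_[A+r*ra[:2],z],q
def arc(a0,a1,z=.175,vel=.05,flip=1):
    n=max(1,int(np.ceil(abs(a1-a0)/5)))
    for a in np.linspace(a0,a1,n+1)[1:]:
        p,q=pose(a,z,flip=flip); env.move_straight(p,q,vel=vel); s=env.read_state()
        f=np.array(s["ft_force"]); th=np.radians(a)
        print(round(a,1),"tang",round(float(f@[-np.sin(th),np.cos(th),0]),2),"F",f.round(1),"t",round(s["t"],1))
E
python3 - <<'E'
from h import *
for f in(1,-1):
    for a in(-147,-175,-205): 
        q=env.inverse_kinematics(*pose(a,.175,flip=f)); print(f,a,None if q is None else np.round(q,2))
E
```

```text
1 -147 [-0.22  0.27  1.89 -0.    0.98  0.78]
1 -175 [-0.11  0.23  1.94 -0.    0.97  1.37]
1 -205 [ 0.01  0.25  1.91 -0.    0.98  2.02]
-1 -147 [-0.22  0.27  1.89 -0.    0.98 -2.37]
-1 -175 [-0.11  0.23  1.94 -0.    0.97 -1.77]
-1 -205 [ 0.01  0.25  1.91 -0.    0.98 -1.12]
```

Run:
```python
from h import *
env.close()
p=env.read_state()["ee_pos"]; env.move_straight([p[0],p[1],.30],vel=.25)
env.move_to(*pose(-147,.30)); 
d=env.capture("wrist"); cv2.imwrite("pics/w1.png",d["image"][:,:,::-1])
env.move_straight(pose(-147,.175)[0],vel=.12)
s=env.read_state(); print(s["t"],s["finger_gap"],s["ee_pos"],s["ft_force"])
arc(-147,-200,vel=.06)
a,d=top(); cv2.imwrite("pics/t1.png",cv2.resize(d["image"][130:310,190:390,::-1],None,fx=3,fy=3))
```

```text
5.7417 0.0004817700658313132 [ 0.47076021 -0.05680289  0.17558118] [-0.03478349  0.10209991 -0.04538501]
-151.8 tang -0.04 F [-0.5 -0.2  0.4] t 6.0
-156.6 tang -0.19 F [-0.7 -0.1  0.3] t 6.4
-161.5 tang 0.25 F [-0.8 -0.5  0.1] t 6.7
-166.3 tang -0.14 F [ 0.3  0.2 -0.1] t 7.0
-171.1 tang -0.07 F [-0.1  0.1 -0.5] t 7.3
-175.9 tang 0.55 F [ 0.5 -0.5 -0.4] t 7.6
-180.7 tang 0.34 F [ 0.6 -0.3 -0.1] t 7.9
-185.5 tang -0.01 F [0.1 0.  0.2] t 8.2
-190.4 tang -0.15 F [-0.2  0.2 -0.6] t 8.5
-195.2 tang -0.38 F [-0.2  0.5 -0.7] t 8.8
-200.0 tang 0.29 F [-0.7 -0.1 -0.1] t 9.1
axis [0.5709 0.0034 0.162 ] diam mm [213, 230]
pointer centroid [ 0.6648 -0.0533  0.144 ] r 0.1097 area 29 ang -31.16
 yellow [306.8 170.8] 29 r 0.1014 ang -32.83
 yellow [251.7 184.2] 27 r 0.1051 ang 61.74
 yellow [320.3 226. ] 23 r 0.1092 ang -125.41
red [ 0.5129 -0.0147  0.195 ] r 0.0608 ang -162.65
green [0.5509 0.0646 0.195 ] r 0.0644 ang 108.09
blue [ 0.5805 -0.0551  0.195 ] r 0.0593 ang -80.68
```

View pics/w1.png

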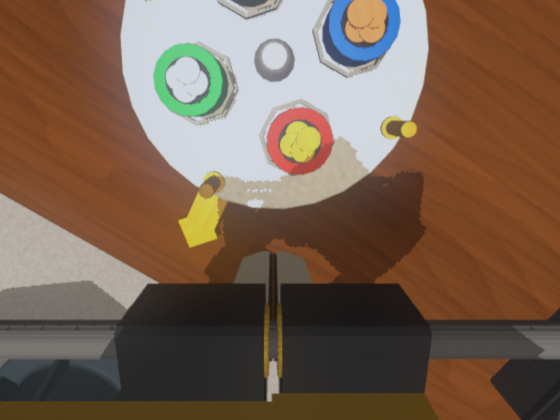

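View pics/t1.png

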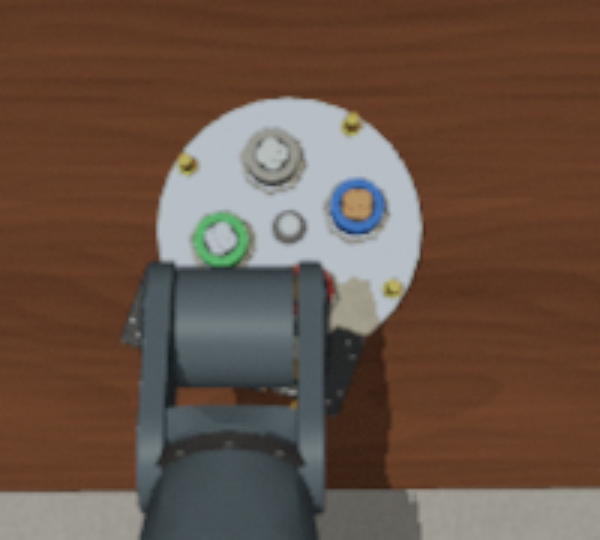

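The wrist view (before pushing) shows closed fingers clear of the disc, with the front post over the pointer at (210,185). The top crop shows the disc turned clockwise with the tubs seated. Next I recompute with the original axis held fixed, since the arm hides part of the rim, and refine the pointer angle from the same cameras.

```bash
cat >> h.py <<'E'
def disc_angle(d,near=70):
    """red-seat angle from visible posts and green/blue/red tubs about fixed axis A"""
    H,S,V=hsv(d); v,u=np.mgrid[:420,:560]; g=px(d,np.r_[A,.162]); o=[]
    for b in blobs((H>18)&(H<35)&(S>110)&(V>70)&(np.hypot(u-g[0],v-g[1])<near),8):
        q=ray(d,b[0],.19); r=np.hypot(*(q[:2]-A))
        if .1<r<.116: o.append(((ang(q,A)+45)%90,round(r,4),b[1]))
    return o
E
python3 - <<'E'
from h import *
d=env.capture("top"); o=disc_angle(d); print("posts: seat angle mod 90",[(round(x[0],2),)+x[1:] for x in o])
E
```

```text
posts: seat angle mod 90 [(np.float64(13.31), np.float64(0.1068), 30), (np.float64(13.82), np.float64(0.1069), 26), (np.float64(12.5), np.float64(0.1072), 23)]
```

Run:
```python
from h import *
arc(-200,-206,vel=.03)
arc(-206,-198,vel=.06)
env.move_straight(pose(-198,.30)[0],vel=.15)
p,q=pose(-173,.36,r=.25)
env.move_to(p,q)
env.sleep(.3)
d=env.capture("wrist"); cv2.imwrite("pics/w2.png",d["image"][:,:,::-1]); np.savez("w2",**d)
d=env.capture("top"); np.savez("t2",**d); cv2.imwrite("pics/t2.png",cv2.resize(d["image"][130:310,190:390,::-1],None,fx=3,fy=3))
print([(round(x[0],2),)+x[1:] for x in disc_angle(d)],env.read_state()["t"])
```

```text
-203.0 tang -0.03 F [-0.1  0.1 -0.1] t 9.6
-206.0 tang 0.49 F [ 0.2 -0.7 -0.6] t 9.9
-202.0 tang 0.35 F [-0.1 -0.4  0.3] t 10.2
-198.0 tang -0.17 F [-0.3  0.3 -0.3] t 10.5
[(np.float64(7.37), np.float64(0.1071), 25), (np.float64(8.2), np.float64(0.1067), 27), (np.float64(7.01), np.float64(0.1074), 21), (np.float64(8.65), np.float64(0.1072), 21)] 12.5917
```

View pics/w2.png

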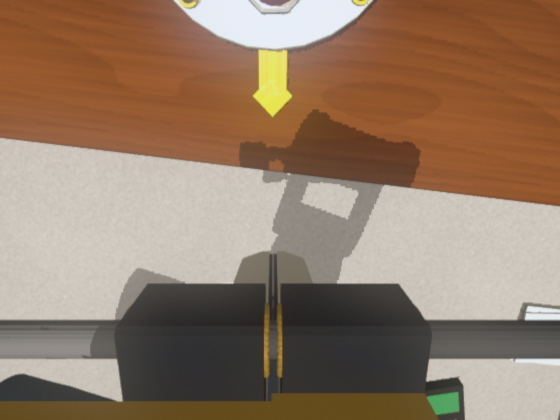

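The view is nearly centred but only catches the rim: pointer tip at (272,115), two posts at the top edge. I'll move in to see pointer, posts and red tub in one image.

```bash
cat > wl.py <<'E'
from h import *
def look(name):
    p,q=pose(-173,.37,r=.16); env.move_to(p,q); env.sleep(.3)
    d=env.capture("wrist"); cv2.imwrite(f"pics/{name}.png",d["image"][:,:,::-1]); H,S,V=hsv(d)
    ys=[b for b in blobs((H>18)&(H<36)&(S>110)&(V>90)&(np.mgrid[:420,:560][0]<280),40)]
    pt=None
    for b in ys:
        q=ray(d,b[0],.182); print(" y",b[0].round(1),b[1],"r",np.hypot(*(q[:2]-A)).round(4),"ang",ang(q,A).round(2))
        P=ray(d,b[0],.144); r=np.hypot(*(P[:2]-A))
        if .135<r<.165: print("  pointer r",r.round(4),"ang",ang(P,A).round(2))
    m=((H<6)|(H>174))&(S>130)&(V>80)
    b=max(blobs(m,50),key=lambda b:b[1]); c,R=cv2.minEnclosingCircle(np.argwhere(b[2])[:,::-1].astype(np.float32).reshape(-1,1,2))
    q=ray(d,c,.2); print("red",np.round(c,1),round(R,1),"r",np.hypot(*(q[:2]-A)).round(4),"ang",ang(q,A).round(2),"t",env.read_state()["t"])
E
python3 -c "
from wl import *
look('w3')"
```

```text
y [274.   81.9] 795 r 0.0589 ang -171.69
 y [355.   99.7] 239 r 0.1068 ang -127.22
 y [187.  101.5] 125 r 0.1098 ang 140.74
 y [272.5 173. ] 1074 r 0.1427 ang -173.05
  pointer r 0.1487 ang -173.06
red [274.3  82.4] 27.8 r 0.0607 ang -171.52 t 13.3917
```

View pics/w3.png

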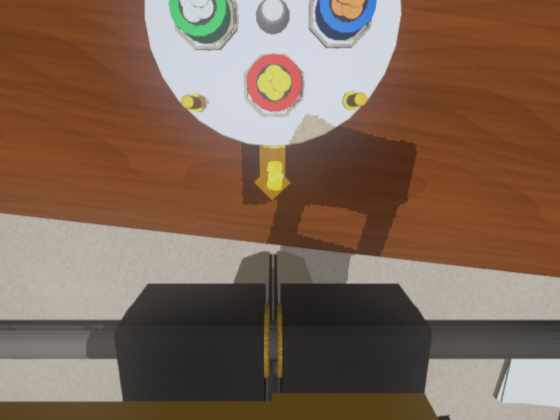

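Red and the posts sit about 1.3° short of the pointer line (red at x≈274.3, post mid at ≈274.5, pointer at 272.5). The top view agrees, at 1.1°. I'll give it one small final push.

Run:
```python
from wl import *
env.move_to(*pose(-198,.30)); env.move_straight(pose(-198,.175)[0],vel=.12)
arc(-198,-204,vel=.05); arc(-204,-207.3,vel=.02); env.sleep(.2); arc(-207.3,-198,vel=.06)
env.move_straight(pose(-198,.30)[0],vel=.15)
look('w4')
p,q=pose(-173,.40,r=.28); env.move_to(p,q); env.sleep(.3)
d=env.capture("top"); cv2.imwrite("pics/t4.png",d["image"][:,:,::-1])
print([round(x[0],2) for x in disc_angle(d)]); top(); print(env.read_state()["t"])
```

```text
-201.0 tang -0.26 F [ 0.6  0.1 -0.9] t 15.5
-204.0 tang 0.12 F [ 0.5 -0.4  0.5] t 15.7
-207.3 tang 0.54 F [ 0.3 -0.8 -0. ] t 16.2
-202.6 tang -0.33 F [-0.9  0.7 -0.3] t 16.7
-198.0 tang -0.48 F [ 0.4  0.4 -0.4] t 17.0
 y [273.1  82.3] 797 r 0.0589 ang -172.96
 y [187.7 101.7] 160 r 0.1095 ang 140.82
 y [353.9 101.9] 238 r 0.1067 ang -128.47
 y [272.9 173.6] 1074 r 0.1428 ang -173.05
  pointer r 0.1489 ang -173.04
red [273.   82.6] 27.7 r 0.0606 ang -173.05 t 18.9417
[np.float64(6.35), np.float64(6.71), np.float64(5.92), np.float64(7.4)]
axis [0.5653 0.0048 0.162 ] diam mm [226, 228]
pointer centroid [ 0.419  -0.0121  0.144 ] r 0.1473 area 220 ang -173.41
 yellow [310.8 173.4] 27 r 0.1071 ang -38.71
 yellow [254.6 180.3] 25 r 0.1064 ang 51.73
 yellow [289.  226.8] 91 r 0.06 ang -172.56
 yellow [317.6 229.8] 21 r 0.1073 ang -129.1
 yellow [261.2 236.9] 21 r 0.108 ang 142.33
 yellow [292.6 260.1] 220 r 0.1482 ang -173.64
red [ 0.5049 -0.0033  0.195 ] r 0.0609 ang -172.36
green [0.5583 0.0665 0.195 ] r 0.0621 ang 96.45
blue [ 0.573  -0.0571  0.195 ] r 0.0624 ang -82.86
19.9
```

View pics/w4.png

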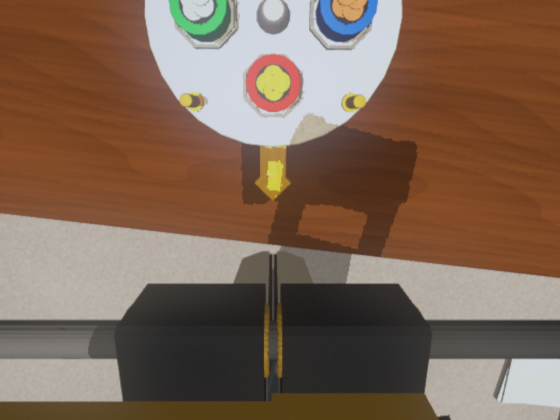

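View pics/t4.png

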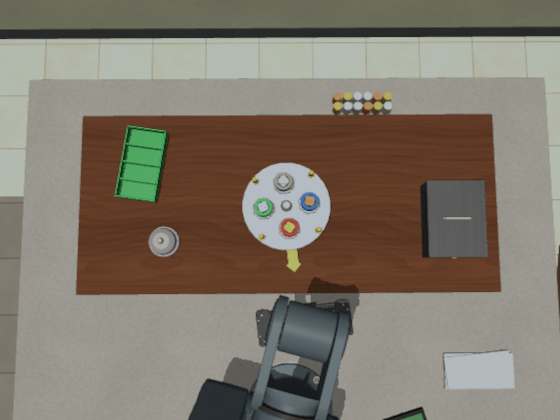

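Wrist view: red (273,82.5) is on the pointer line (272.9), with red and pointer both at -173.05°. Posts in the top view give -173.4°, and the pointer there is also -173.4°. All tubs are seated, the bell, tray and cash box look unmoved, and the arm is clear.

```bash
python3 -c "
from station import env
print(env.hand_in())"
```

```text
the job is handed in; nothing more can be done
None
```

The red tub is now at the front on the line of the brass pointer, and I handed the job in at about 20 s on the robot's clock.

I pushed one brass post along its arc with the closed fingertips, turning the disc about 43.5° clockwise seen from above. I stopped slightly short, looked, gave a final push of about 1.3°, then backed off and moved the arm clear.

**Alignment:**

| Check | Red tub | Pointer |
|---|---|---|
| Wrist camera, tub directly | -173.05° | -173.04° |
| Top camera, from the four posts | -173.4° | -173.4° |
| Top camera, tub outline (coarser) | -172.4° | -173.4° |

The last row disagrees by about 1°. I trusted the other two because they agree with each other, and the tub outline is only a few pixels wide in that view.

**Other things:** in the final pictures all four tubs sit in their seats, and the bell, coin tray and cash box appear where they started. I judged that by eye and did not measure them. The wrist force readings, taken at the end of each step, stayed at noise level, around 1 N.

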